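Put the stray bone biscuit back in its compartment of the treat dispenser

TASK

Somebody left the oval bristle brush on top of the treat dispenser: first lift it off and lay it bristles down in the open aluminium tray. Then turn the dispenser's clear cap by its fin until the opening sits squarely over the compartment with the bone-shaped biscuits, and only then drop the stray bone biscuit from the rubber mat in through the opening. Leave the cap like that, and do not disturb the other things on the table.

Things in the scene. Friction and masses are not known exactly. Their poses are not given: they have to be found in the camera images.
- cap (a joint): angle (rad) of the dispenser's clear round cap about the drum's vertical axis, growing anticlockwise seen from above; turns either way for more than a full turn, with light friction (about 0.12 N m) so that it stays where it is left. The cap is a clear flat disc 196 mm across and 6 mm thick, its top 92 mm above the table.
- drum: the treat dispenser's fixed white drum, outer radius 100 mm, on a low plinth with a small foot towards the robot (its grey button is not used); origin on the axis, 10 mm above the table. Three upright radial walls (3 mm thick, up to 85 mm above the table) at 0, 120 and 240 degrees in its frame make three equal compartments, floor 15 mm above the table.
- opening (a point): centre of the cap's only opening, at the cap's top surface, 56 mm from the axis: a rectangle with a white frame, 54 mm in the radial direction (29 to 83 mm from the axis) by 92 mm across it; its x axis points radially outward.
- fin (a point): centre of the white upright fin on top of the cap, diametrically opposite the opening: 42 mm long radially (50 to 92 mm from the axis), 14 mm thick, standing 25 mm above the cap's top (up to 117 mm above the table). It turns with the cap; pushing on either flank turns the cap.
- bones (a point): middle of the compartment that holds bone-shaped biscuits (two lying flat side by side, fixed, 16 mm high, seen through the clear cap), 56 mm from the drum's axis, 8 mm above its inner floor. The opening is aligned when it is straight above this point.
- discs (a point): the same for the compartment that holds round disc biscuits (30 mm across)
- sticks (a point): the same for the compartment that holds straight stick biscuits (60 mm long)
- brush_mid (a point): centre of the loose oval beechwood bristle brush, 22 mm above its underside: 125 mm long (x axis), 50 mm wide (y), straight-sided wooden back 14 to 34 mm above its underside over a narrower bristle block; z points up, out of the back. No handle, about 120 g; starts lying bristles down across the cap, on the side away from the fin.
- tray_mid (a point): centre of the inner floor (4 mm above the table) of the fixed open aluminium tray: outside 130 mm (x axis) by 200 mm (y axis) by 16 mm high, walls 4 mm
- biscuit_mid (a point): centre of the loose bone-shaped biscuit, half-way up: 68 mm long (x axis), knobs 30 mm wide at each end, a straight shaft 20 mm wide (y axis) and about 34 mm long between the knobs, 16 mm thick, about 40 g; starts lying flat on a fixed black rubber mat (140 x 200 mm, 3 mm thick).
- canister_mid (a point): closed white ceramic canister with wooden lid, upright beside the dispenser, 82 mm across and 178 mm high, this point on its axis 80 mm up; loose, to be left alone
- comb_mid (a point): middle of the steel comb lying flat, 190 mm long (y axis), 30 mm wide, 5 mm high; loose, to be left alone
- slicker_mid (a point): coral slicker brush lying pins down, 195 mm long (y axis; head towards +y, handle towards -y, this point where they meet, 20 mm up), head 55 mm wide, 26 mm high; loose, to be left alone
- spray_mid (a point): grey bottle standing beside the tray, 60 mm across, 190 mm high, this point half-way up; loose, to be left alone
- dish_mid (a point): white ceramic dish 100 mm across, 40 mm high; loose, to be left alone
- balm_mid (a point): flat round aluminium tin 66 mm across, 30 mm high; loose, to be left alone
There are look-alikes about, which are no part of the job. Leave any blue look-alike of the part that bears biscuit_mid alone. There is more than one size of the part that bears tray_mid; the job needs the larger.

How it is judged:
By the outcome, as a careful person would: the job done as asked, in the order asked, and still so for the second after the job is handed in, with the robot touching nothing.
It also fails if it takes over 64 s, if anything falls off the work surface, if the arm or the gripper's body presses on something with over 40 N, if the wrist force passes 120 N, or if a joint passes its speed limit or range.

ROBOT

A 7-joint arm with a two-finger parallel gripper is mounted at the origin on the work surface. World frame = base frame: x ahead of the robot, y to its left, z up, the work surface at z = 0. Lengths are in m, angles in rad, forces in N, time in s.
With the tool pointing down it reaches from about 0.425 to 0.925 m from the base axis. Payload 6.8 kg.
Tool frame: the origin (TCP) lies at the very end of the fingers, on their centre line; the grasp point (between the pads) lies 19 mm behind it; z points along the fingers, y is the line along which they close (so a half turn about z gives the same grasp; the last joint's range is limited). The gripper opens to 85 mm and grips with 20 to 120 N. Pads are 22 mm wide; open, the fingers measure 114 mm over their backs; the gripper's body (76 mm by 85 mm) begins 54 mm behind the grasp point. The pads swing forward as they close: fully open they stand 13 mm farther back than shut.
Start: joints at [1.164, 0.477, 0.022, 1.555, -0.011, 1.109, -0.083], TCP at [0.199, -0.645, 0.231] pointing down, gripper open.
Joint ranges: [-2.96, 2.96], [-0.34, 2.1], [-1.41, 1.46], [0.24, 2.44], [-1.37, 4.51], [0.17, 1.92], [-2.96, 2.96]. Speed limits (rad/s): [2.39, 2.39, 3.14, 3.14, 3.14, 3.14, 3.14].

INTERFACE

Orientations are given as a rotation vector (axis times angle).
In Python, from bench import r gives the robot as it stands.
- The arm moves only by the shell command python3 -m jog 'ROWS' [FORCE]. ROWS is JSON, a list of rows, each an object of numbers: "fingers": the finger opening in m, from 0 to 0.0854; "x", "y", "z": the shift along the tool's x, y, z in m; "rx", "ry", "rz": the turn, a rotation vector about the tool's x, y, z in degrees. In form: [{"fingers": .., "x": .., "y": .., "z": .., "rx": .., "ry": .., "rz": ..}, ...]. A call has 1 to 8 rows; each row shifts and turns the commanded pose from where the row before left it, along the tool's axes as they then stand; what a row does not reach is not made up. A row lasts 1/8 s, in which the tool goes at most 62.5 mm and 10.7 degrees, less where a joint would pass 70% of its speed; a pose out of reach is approached as far as the arm can. A call is refused whole if a number of a shift passes 0.0625 or a number of a turn 10.7, either way. A call with a gripper value outside its range is refused whole. The fingers move at their own pace and stop on an object; FORCE is the grip in N (left out, the last holds). Time passes only in rows, so rows that do not move let the fingers close. It gives the time, the measured TCP pose, the force, the opening and the grip force at its end, in the units of the state.
- r.get_obs(): the state, without advancing time (a new reading comes with each control period).
- r.grab_frame(name): name is "side" or "top"; returns (picture, depth): 384x512x3 uint8, red, green, blue; 384x512 float32, m along the optical axis (not along the pixel's ray), 0 where there is no reading.
- r.get_calibration(name): a dict with "mtx" (3x3 intrinsics, pixels), "extrinsics" (4x4, takes a point from camera to world coordinates). Camera axes: x right, y down, z forward; pixel columns grow to the right and rows downward; lengths in m; the calibration is good to about 2 mm. A picture is of the moment at which its call begins. get_calibration takes no time and is no camera call.
- r.hand_in(): hands the job in; it is judged then, once.
Trained networks look in the newest picture that a camera, given by its name, has taken for a name from the list of things; names that differ only in an ending like _2 or _b are one class to them, and where a whole thing is asked for, a point or a joint stands for the part that bears it (a point fixed in the world has none). Each returns a list of dicts, best first, with "score" (0 to 1); they miss things now and then, are a little off and sometimes report something else, mostly with a low value. They report only what shows in the picture. A call takes as long as a camera call. They do not tell look-alikes from the thing itself.
- r.search_frame(target, camera): "xyz" ([x, y, z] in m, in world coordinates, good to about 4 mm: the middle of the surface that is visible of it).
- r.landmark_of(target, camera): "xyz" ([x, y, z] in m, in world coordinates, good to about 4 mm: a listed point, or the origin of a listed thing).
The state is a dict: "clock": time; "joints": joint angles; "qvel": joint speeds; "tau": joint torques, N m; "tcp_pos": TCP position; "orientation": TCP orientation; "contact_force": force on the tool from outside, world axes, zero at the start; "moment": the same for the moment, N m; "grip_width": finger opening in m; "gripper_force": force on a finger pad.
Only numpy, scipy, OpenCV 4.12 (cv2) and the standard library are available. Lean on these libraries where they do the work, as an engineer would, in place of code of your own. Each camera call takes 0.05 s, during which the arm holds its last target. There are 200 camera calls.

## Working session

There is one attempt and no reset: what is moved stays moved. The work goes in short steps, Python scripts to look and compute and a shell command to move; the robot and the scene stay as the last step left them, time stands still between calls to the robot, and variables do not carry over. Pictures are saved under pics/ and viewed, at most 10 in all, crops included, and the job is handed in when it is done.

```bash
mkdir -p pics; ls
python3 - <<'E'
from bench import r
import cv2,numpy as np
ims=[]
for c in("top","side"):
    p,d=r.grab_frame(c); cv2.imwrite(f"pics/{c}0.png",cv2.resize(p[:,:,::-1],(800,600)))
    print(c,np.round(r.get_calibration(c)["mtx"],1).tolist(),np.round(r.get_calibration(c)["extrinsics"],3).tolist())
for n in "drum opening fin bones discs sticks brush_mid tray_mid biscuit_mid canister_mid spray_mid".split():
    for c in("top","side"):
        print(n,c,[(np.round(e["xyz"],3).tolist(),round(e["score"],2)) for e in r.landmark_of(n,c)[:3]])
o=r.get_obs();print(o)
E
```

```text
pics
top [[373.8, 0.0, 257.0], [0.0, 373.8, 191.9], [0.0, 0.0, 1.0]] [[-0.02, -0.986, 0.165, 0.325], [-1.0, 0.019, -0.01, -0.008], [0.007, -0.165, -0.986, 1.307], [0.0, 0.0, 0.0, 1.0]]
side [[409.3, 0.0, 250.2], [0.0, 409.3, 192.1], [0.0, 0.0, 1.0]] [[-0.981, -0.105, 0.162, 0.315], [-0.192, 0.624, -0.758, 0.936], [-0.021, -0.775, -0.632, 0.894], [0.0, 0.0, 0.0, 1.0]]
drum top [([0.52, -0.005, 0.01], 0.84)]
drum side [([0.523, -0.008, 0.012], 0.84), ([0.531, -0.034, 0.114], 0.48)]
opening top [([0.561, -0.045, 0.092], 0.97), ([0.71, 0.36, 0.019], 0.59)]
opening side [([0.558, -0.048, 0.094], 0.59)]
fin top [([0.475, 0.047, 0.102], 0.72)]
fin side [([0.474, 0.05, 0.103], 0.97), ([0.523, -0.007, 0.015], 0.33)]
bones top [([0.475, 0.05, 0.101], 0.71)]
bones side []
discs top []
discs side []
sticks top []
sticks side []
brush_mid top [([0.53, -0.033, 0.112], 0.89)]
brush_mid side [([0.533, -0.032, 0.117], 0.88)]
tray_mid top [([0.462, -0.308, 0.005], 0.74)]
tray_mid side [([0.459, -0.311, 0.006], 0.8), ([0.573, -0.552, 0.003], 0.6)]
biscuit_mid top [([0.513, 0.258, 0.012], 0.71), ([0.7, 
[... 357 characters left out ...]
'clock': 1.2, 'joints': array([ 1.16388707,  0.47700351,  0.02241921,  1.55545191, -0.01150455,
        1.10933075, -0.08311556]), 'qvel': array([-0.00064509, -0.00146663,  0.00201813,  0.00126939, -0.00141523,
        0.00076394, -0.00102216]), 'tau': array([ 6.04312845e-05, -5.96335852e+01,  1.60663795e+00, -2.81542683e+01,
        1.25338108e-02,  1.74522705e-03,  1.22672910e-05]), 'tcp_pos': array([ 0.19869484, -0.64507127,  0.23128396]), 'orientation': array([-3.10654394e+00, -4.67527145e-01,  1.05743971e-05]), 'contact_force': array([ 0.64338491, -1.23363209,  0.68946718]), 'moment': array([ 0.04793759,  0.00640865, -0.01374536]), 'gripper_force': 0.0, 'grip_width': 0.0858838379298611}
```

View pics/top0.png

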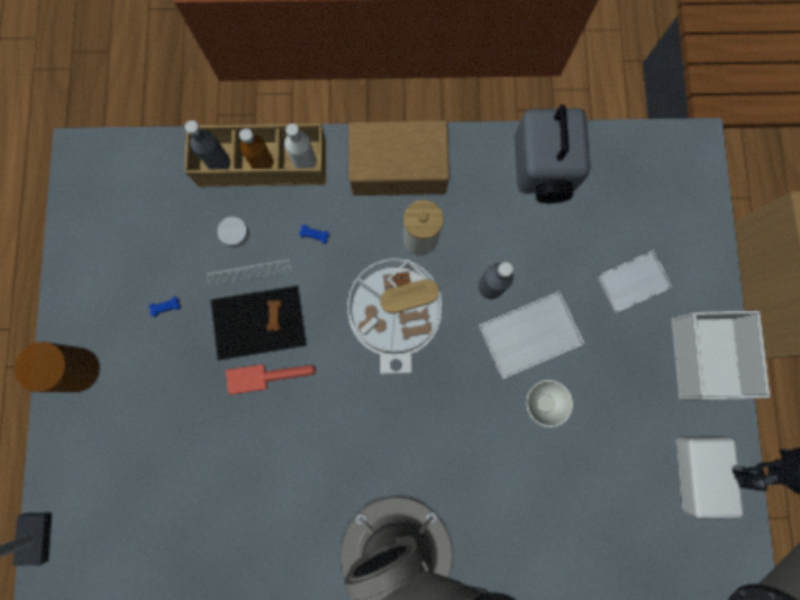

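View pics/side0.png

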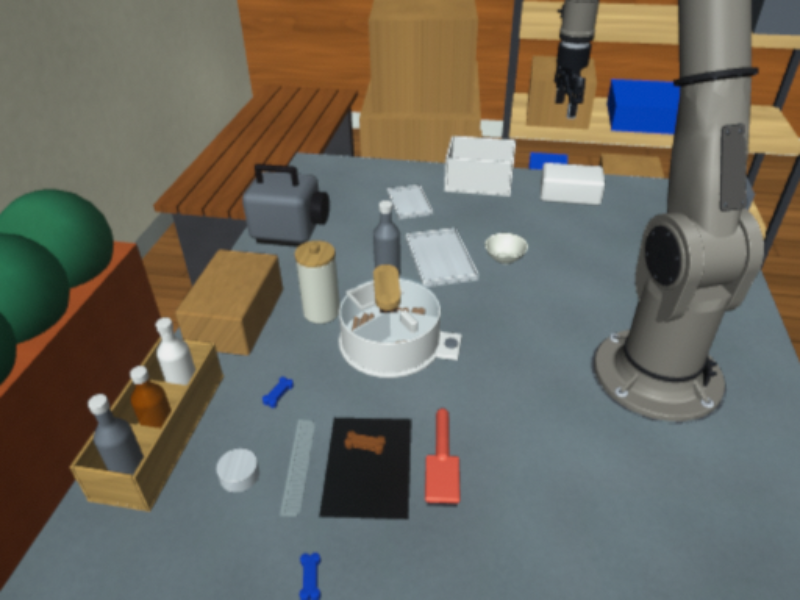

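The top view shows the drum at (395,307), with the brush across it at (408,295) and bones in the lower-right compartment (415,322). The tray is at (531,335), and the brown biscuit on the mat is at (273,315). Next I need a closer crop, the brush, biscuit and tray yaws, and the wall angles.

```bash
cat > h.py <<'E'
from bench import r
import numpy as np, cv2
from scipy.spatial.transform import Rotation as R
def plane(c,uv,z):
    k=r.get_calibration(c);T=np.array(k["extrinsics"]);K=np.array(k["mtx"])
    d=T[:3,:3]@np.linalg.solve(K,[uv[0],uv[1],1]);o=T[:3,3]
    return (o+d*(z-o[2])/d[2])[:2]
def proj(c,p):
    k=r.get_calibration(c);T=np.linalg.inv(k["extrinsics"]);q=np.array(k["mtx"])@(T[:3,:3]@p+T[:3,3]);return q[:2]/q[2]
def rect(c,mask,z):
    n,l,s,ce=cv2.connectedComponentsWithStats(mask.astype(np.uint8));i=1+s[1:,4].argmax()
    ys,xs=np.where(l==i);P=np.array([plane(c,(x,y),z) for x,y in zip(xs,ys)])
    (cx,cy),(w,h),a=cv2.minAreaRect((P*1000).astype(np.float32))
    e,v=np.linalg.eigh(np.cov(P.T));v=v[:,1]
    return dict(c=(round(cx),round(cy)),wh=(round(w),round(h)),rect_ang=round(a,1),mean=P.mean(0).round(4),pca=round(np.degrees(np.arctan2(v[1],v[0]))%180,1),n=len(xs))
def win(p,x,y,w,h):
    m=np.zeros(p.shape[:2],bool);m[y:y+h,x:x+w]=1;return m
def goto(p,yaw,s=""):
    """shift in tool axes (after turn) and turn about tool z to reach p with tool down, tool y axis at world angle yaw (deg)"""
    o=r.get_obs();A=R.from_rotvec(o["orientation"]);y=A.as_matrix()[:,1]
    cur=np.degrees(np.arctan2(y[1],y[0]));dz=-((yaw-cur+90)%180-90)
    d=np.array(p)-o["tcp_pos"]
    print(s,"t",o["clock"],"tcp",o["tcp_pos"].round(4),"yaw",cur.round(1),"turn rz",round(dz,1),"shift now-axes",A.inv().apply(d).round(4),"w",o["grip_width"].round(4),"F",o["contact_force"].round(1),"j7",o["joints"][6].round(2))
E
python3 - <<'E'
from h import *
p,d=r.grab_frame("top")
hsv=cv2.cvtColor(p,cv2.COLOR_RGB2HSV)
print("brush",rect("top",win(p,238,174,45,30)&(hsv[...,0]>12)&(hsv[...,0]<24)&(hsv[...,1]>110)&(p[...,0]>110),.126))
print("bisc",rect("top",win(p,160,185,30,30)&(p[...,0]>p[...,2]+35),.017))
cv2.imwrite("pics/drum1.png",cv2.resize(p[160:245,215:345,::-1],(780,510),interpolation=cv2.INTER_CUBIC))
w=win(p,300,180,80,70);print("tray",rect("top",w&(p.min(2)>125),.01))
bg=p[260,330];print(bg)
for z in(.01,.085):print("drum ctr px",proj("top",np.array([.521,-.006,z])))
goto([.53,-.033,.2],0)
E
```

```text
brush {'c': (542, -29), 'wh': (11, 5), 'rect_ang': 43.4, 'mean': array([ 0.5427, -0.0297]), 'pca': np.float64(37.5), 'n': 5}
bisc {'c': (514, 267), 'wh': (28, 64), 'rect_ang': 87.3, 'mean': array([0.5129, 0.2669]), 'pca': np.float64(179.5), 'n': 126}
tray {'c': (460, -308), 'wh': (130, 202), 'rect_ang': 21.6, 'mean': array([ 0.4587, -0.3071]), 'pca': np.float64(111.3), 'n': 2113}
[ 86  97 104]
drum ctr px [252.89787409 197.79915554]
drum ctr px [252.80437179 194.41903772]Traceback (most recent call last):
  File "<stdin>", line 10, in <module>
  File "h.py", line 23, in goto
    print(s,"t",o["clock"],"tcp",o["tcp_pos"].round(4),"yaw",cur.round(1),"turn rz",round(dz,1),"shift now-axes",A.inv().apply(d).round(4),"w",o["grip_width"].round(4),"F",o["contact_force"].round(1),"j7",o["joints"][6].round(2))
                                                                                                                                               ^^^^^^^^^^^^^^^^^^^^^
AttributeError: 'float' object has no attribute 'round'
```

View pics/drum1.png

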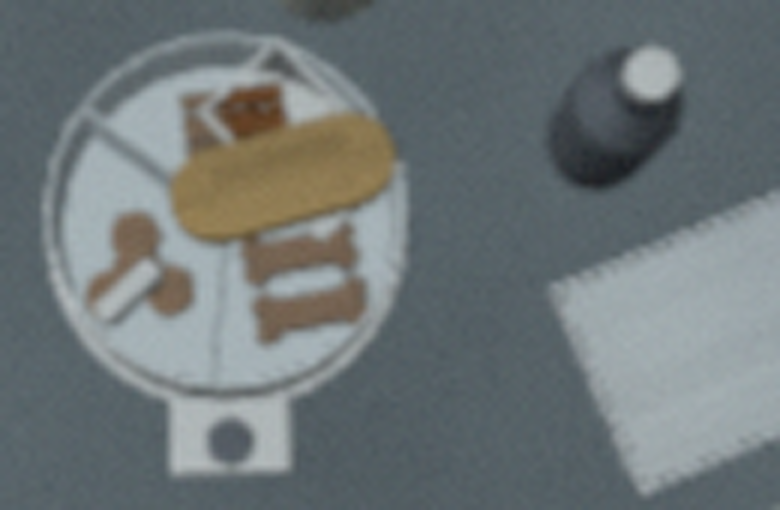

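The crop shows the bones in the lower-right compartment. The walls run down (215,378), up-left (90,110) and up-right. The fin is at (125,290) and the brush is centred at (284,177).

```bash
sed -i 's/"t",o\["clock"\]/"t",round(o["clock"],2)/; s/o\["grip_width"\].round(4)/round(float(o["grip_width"]),4)/; s/o\["joints"\]\[6\].round(2)/round(float(o["joints"][6]),2)/' h.py
python3 - <<'E'
from h import *
p,d=r.grab_frame("top")
p=p.astype(int)
print("brush px",p[189,262],"bone px",p[210,267])
w=win(p,240,174,45,30)
print("brush",rect("top",w&(p[...,0]>p[...,2]+45)&(p[...,1]>p[...,2]+22),.126))
print("depth brush",d[189,262])
f=lambda u,v,z:plane("top",(215+u/6,160+v/6),z)
c=np.array([.521,-.006])
for n,u,v,z in(("walldown",215,375,.085),("wallUL",92,112,.085),("wallUL2",165,178,.085),("wdown2",221,250,.085),("bone1",302,253,.031),("bone2",312,310,.031),("fin",128,290,.117),("brushL",175,200,.126),("brushR",393,152,.126)):
    q=f(u,v,z);e=q-c;print(n,q.round(4),"ang",np.degrees(np.arctan2(e[1],e[0])).round(1)%360,"rad",np.hypot(*e).round(4))
# rim circle
pts=[(46,215),(405,215),(226,32),(130,372),(330,365)]
P=np.array([f(u,v,.09) for u,v in pts]);A=np.c_[2*P,np.ones(5)];s=np.linalg.lstsq(A,(P**2).sum(1),rcond=None)[0];print("circle",s[:2],np.sqrt(s[2]+s[:2]@s[:2]))
goto([.53,-.033,.2],0)
E
```

```text
brush px [138 120  82] bone px [118 100  83]
brush {'c': (538, -32), 'wh': (62, 117), 'rect_ang': 15.5, 'mean': array([ 0.5329, -0.0331]), 'pca': np.float64(103.7), 'n': 517}
depth brush 1.1956477
walldown [0.4282 0.0021] ang 175.0 rad 0.0932
wallUL [0.5756 0.0679] ang 53.6 rad 0.0919
wallUL2 [0.5376 0.0279] ang 63.9 rad 0.0377
wdown2 [ 0.4968 -0.0024] ang 171.4 rad 0.0244
bone1 [ 0.5018 -0.0486] ang 245.7 rad 0.0467
bone2 [ 0.4688 -0.0535] ang 222.3 rad 0.0706
fin [0.4717 0.0475] ang 132.6 rad 0.0727
brushL [0.5185 0.0215] ang 95.3 rad 0.0276
brushR [ 0.5423 -0.0956] ang 283.4 rad 0.0921
circle [ 0.51665118 -0.00518218] 0.10035435333189974
 t 1.3 tcp [ 0.1987 -0.6451  0.2313] yaw -72.9 turn rz -72.9 shift now-axes [ 0.4968 -0.4875  0.0313] w 0.0855 F [ 0.3  0.3 -0.1] j7 -0.08
```

```bash
cat >> h.py <<'E'
def plan(p,yaw,n,s=""):
    goto(p,yaw,s);o=r.get_obs();A=R.from_rotvec(o["orientation"]);y=A.as_matrix()[:,1]
    cur=np.degrees(np.arctan2(y[1],y[0]));dz=-((yaw-cur+90)%180-90)/n;d=(np.array(p)-o["tcp_pos"])/n
    for i in range(n):
        print((A.inv().apply(d)*1000).round(1),"mm rz",dz.round(1));A=A*R.from_rotvec([0,0,np.radians(dz)])
E
python3 -c "
from h import *
plan([.531,-.033,.19],12,14)"
```

```text
t 1.3 tcp [ 0.1987 -0.6451  0.2313] yaw -72.9 turn rz -84.9 shift now-axes [ 0.4977 -0.4872  0.0413] w 0.0855 F [ 0.3  0.3 -0.1] j7 -0.08
[ 35.6 -34.8   3. ] mm rz -6.1
[ 39.  -30.8   3. ] mm rz -6.1
[ 42.1 -26.6   3. ] mm rz -6.1
[ 44.6 -22.    3. ] mm rz -6.1
[ 46.7 -17.1   3. ] mm rz -6.1
[ 48.3 -12.1   3. ] mm rz -6.1
[49.3 -6.9  3. ] mm rz -6.1
[49.7 -1.7  3. ] mm rz -6.1
[49.6  3.6  3. ] mm rz -6.1
[49.   8.8  3. ] mm rz -6.1
[47.8 13.9  3. ] mm rz -6.1
[46.  18.9  3. ] mm rz -6.1
[43.8 23.6  3. ] mm rz -6.1
[41.  28.1  3. ] mm rz -6.1
```

```bash
python3 -m jog '[{"x":0.036,"y":-0.035,"z":0.003,"rz":-6},{"x":0.039,"y":-0.031,"z":0.003,"rz":-6},{"x":0.042,"y":-0.027,"z":0.003,"rz":-6},{"x":0.045,"y":-0.022,"z":0.003,"rz":-6},{"x":0.047,"y":-0.017,"z":0.003,"rz":-6},{"x":0.048,"y":-0.012,"z":0.003,"rz":-6},{"x":0.049,"y":-0.007,"z":0.003,"rz":-6}]' 40 && python3 -m jog '[{"x":0.050,"y":-0.002,"z":0.003,"rz":-6},{"x":0.050,"y":0.004,"z":0.003,"rz":-6},{"x":0.049,"y":0.009,"z":0.003,"rz":-6},{"x":0.048,"y":0.014,"z":0.003,"rz":-6},{"x":0.046,"y":0.019,"z":0.003,"rz":-6},{"x":0.044,"y":0.024,"z":0.003,"rz":-6},{"x":0.041,"y":0.028,"z":0.003,"rz":-6},{}]'; python3 -c "
from h import *
plan([.531,-.033,.099],12,3)"
```

```text
t 1.3 tcp [ 0.1987 -0.6451  0.2313] yaw -72.9 turn rz -84.9 shift now-axes [ 0.4977 -0.4872  0.1323] w 0.0855 F [ 0.3  0.3 -0.1] j7 -0.08
[ 165.9 -162.4   44.1] mm rz -28.3
[223.1 -64.4  44.1] mm rz -28.3
[226.9  49.1  44.1] mm rz -28.3validation failed for argument at $[0]...
```

The first call was refused, probably because each row needs every key.

```bash
python3 -m jog '[{"fingers":0.085,"x":0.036,"y":-0.035,"z":0.003,"rx":0,"ry":0,"rz":-6},{"fingers":0.085,"x":0.039,"y":-0.031,"z":0.003,"rx":0,"ry":0,"rz":-6},{"fingers":0.085,"x":0.042,"y":-0.027,"z":0.003,"rx":0,"ry":0,"rz":-6},{"fingers":0.085,"x":0.045,"y":-0.022,"z":0.003,"rx":0,"ry":0,"rz":-6},{"fingers":0.085,"x":0.047,"y":-0.017,"z":0.003,"rx":0,"ry":0,"rz":-6},{"fingers":0.085,"x":0.048,"y":-0.012,"z":0.003,"rx":0,"ry":0,"rz":-6},{"fingers":0.085,"x":0.049,"y":-0.007,"z":0.003,"rx":0,"ry":0,"rz":-6}]' 40 && python3 -m jog '[{"fingers":0.085,"x":0.050,"y":-0.002,"z":0.003,"rx":0,"ry":0,"rz":-6},{"fingers":0.085,"x":0.050,"y":0.004,"z":0.003,"rx":0,"ry":0,"rz":-6},{"fingers":0.085,"x":0.049,"y":0.009,"z":0.003,"rx":0,"ry":0,"rz":-6},{"fingers":0.085,"x":0.048,"y":0.014,"z":0.003,"rx":0,"ry":0,"rz":-6},{"fingers":0.085,"x":0.046,"y":0.019,"z":0.003,"rx":0,"ry":0,"rz":-6},{"fingers":0.085,"x":0.044,"y":0.024,"z":0.003,"rx":0,"ry":0,"rz":-6},{"fingers":0.085,"x":0.041,"y":0.028,"z":0.003,"rx":0,"ry":0,"rz":-6}]'; python3 -c "
from h import *
plan([.531,-.033,.099],12,3)"
```

```text
clock: 2.17
tcp_pos: [0.3668, -0.3376, 0.2105]
orientation: [2.729, 1.554, 0.0]
contact_force: [1.4, -0.3, -0.5]
grip_width: 0.0852
gripper_force: 0.0
clock: 3.05
tcp_pos: [0.5376, -0.0325, 0.1895]
orientation: [1.992, 2.429, 0.0]
contact_force: [0.6, -0.4, -0.3]
grip_width: 0.0847
gripper_force: 0.0
 t 3.05 tcp [ 0.5376 -0.0325  0.1895] yaw 11.3 turn rz -0.7 shift now-axes [ 0.0009 -0.0066  0.0905] w 0.0847 F [ 0.6 -0.4 -0.3] j7 -0.06
[ 0.3 -2.2 30.2] mm rz -0.2
[ 0.3 -2.2 30.2] mm rz -0.2
[ 0.3 -2.2 30.2] mm rz -0.2
```

```bash
python3 -m jog '[{"fingers":0.085,"x":0.001,"y":-0.007,"z":0.03,"rx":0,"ry":0,"rz":-1},{"fingers":0.085,"x":0,"y":0,"z":0.03,"rx":0,"ry":0,"rz":0},{"fingers":0.085,"x":0,"y":0,"z":0.02,"rx":0,"ry":0,"rz":0},{"fingers":0.085,"x":0,"y":0,"z":0.01,"rx":0,"ry":0,"rz":0},{"fingers":0.03,"x":0,"y":0,"z":0,"rx":0,"ry":0,"rz":0},{"fingers":0.03,"x":0,"y":0,"z":0,"rx":0,"ry":0,"rz":0},{"fingers":0.03,"x":0,"y":0,"z":0,"rx":0,"ry":0,"rz":0},{"fingers":0.03,"x":0,"y":0,"z":0,"rx":0,"ry":0,"rz":0}]' 40; python3 -m jog '[{"fingers":0.03,"x":0,"y":0,"z":0,"rx":0,"ry":0,"rz":0},{"fingers":0.03,"x":0,"y":0,"z":0,"rx":0,"ry":0,"rz":0}]' 40
```

```text
clock: 4.05
tcp_pos: [0.5304, -0.0342, 0.1004]
orientation: [1.974, 2.442, 0.001]
contact_force: [-1.5, -0.5, 7.5]
grip_width: 0.0495
gripper_force: 41.5
clock: 4.3
tcp_pos: [0.5304, -0.0342, 0.1005]
orientation: [1.974, 2.442, 0.001]
contact_force: [-1.0, 0.3, 6.3]
grip_width: 0.0493
gripper_force: 41.5
```

```bash
python3 -m jog '[{"fingers":0.03,"x":0,"y":0,"z":-0.02,"rx":0,"ry":0,"rz":0},{"fingers":0.03,"x":0,"y":0,"z":-0.04,"rx":0,"ry":0,"rz":0},{"fingers":0.03,"x":0,"y":0,"z":-0.04,"rx":0,"ry":0,"rz":0}]' 40; python3 -c "
from h import *
plan([.465,-.16,.2],16.5,4);plan([.452,-.311,.05],21.6,5)"
```

```text
clock: 4.68
tcp_pos: [0.5294, -0.0342, 0.2004]
orientation: [-1.974, -2.443, 0.0]
contact_force: [0.7, -0.9, -0.9]
grip_width: 0.0494
gripper_force: 41.4
 t 4.67 tcp [ 0.5294 -0.0342  0.2004] yaw 12.1 turn rz -4.4 shift now-axes [-0.1095 -0.0894  0.0004] w 0.0494 F [ 0.7 -0.9 -0.9] j7 -0.04
[-27.4 -22.3   0.1] mm rz -1.1
[-26.9 -22.9   0.1] mm rz -1.1
[-26.5 -23.4   0.1] mm rz -1.1
[-26.  -23.9   0.1] mm rz -1.1
 t 4.67 tcp [ 0.5294 -0.0342  0.2004] yaw 12.1 turn rz -9.5 shift now-axes [-0.2544 -0.1337  0.1504] w 0.0494 F [ 0.7 -0.9 -0.9] j7 -0.04
[-50.9 -26.7  30.1] mm rz -1.9
[-50.  -28.4  30.1] mm rz -1.9
[-49.  -30.1  30.1] mm rz -1.9
[-48.  -31.7  30.1] mm rz -1.9
[-46.9 -33.2  30.1] mm rz -1.9
```

```bash
python3 -m jog '[{"fingers":0.03,"x":-0.027,"y":-0.023,"z":0,"rx":0,"ry":0,"rz":-1},{"fingers":0.03,"x":-0.027,"y":-0.023,"z":0,"rx":0,"ry":0,"rz":-1},{"fingers":0.03,"x":-0.027,"y":-0.023,"z":0,"rx":0,"ry":0,"rz":-1},{"fingers":0.03,"x":-0.027,"y":-0.023,"z":0,"rx":0,"ry":0,"rz":-1},{"fingers":0.03,"x":-0.035,"y":-0.014,"z":0.02,"rx":0,"ry":0,"rz":-1.5},{"fingers":0.03,"x":-0.035,"y":-0.014,"z":0.02,"rx":0,"ry":0,"rz":-1.5},{"fingers":0.03,"x":-0.035,"y":-0.014,"z":0.02,"rx":0,"ry":0,"rz":-1.5},{"fingers":0.03,"x":-0.035,"y":-0.014,"z":0.02,"rx":0,"ry":0,"rz":-1.5}]' 40; python3 -c "
from h import *
plan([.454,-.311,.014],21.6,4)"
```

```text
clock: 5.68
tcp_pos: [0.4566, -0.3126, 0.1189]
orientation: [1.753, 2.606, -0.0]
contact_force: [1.5, 0.3, -0.3]
grip_width: 0.0494
gripper_force: 41.4
 t 5.67 tcp [ 0.4566 -0.3126  0.1189] yaw 22.2 turn rz 0.6 shift now-axes [ 0.0025 -0.0018  0.1049] w 0.0494 F [ 1.5  0.3 -0.3] j7 0.64
[ 0.6 -0.5 26.2] mm rz 0.1
[ 0.6 -0.5 26.2] mm rz 0.1
[ 0.6 -0.5 26.2] mm rz 0.1
[ 0.6 -0.5 26.2] mm rz 0.1
```

```bash
python3 -m jog '[{"fingers":0.03,"x":0.002,"y":-0.002,"z":0.04,"rx":0,"ry":0,"rz":0},{"fingers":0.03,"x":0,"y":0,"z":0.04,"rx":0,"ry":0,"rz":0},{"fingers":0.03,"x":0,"y":0,"z":0.015,"rx":0,"ry":0,"rz":0},{"fingers":0.03,"x":0,"y":0,"z":0.008,"rx":0,"ry":0,"rz":0},{"fingers":0.03,"x":0,"y":0,"z":0.002,"rx":0,"ry":0,"rz":0}]' 40
```

```text
clock: 6.3
tcp_pos: [0.4548, -0.3103, 0.015]
orientation: [1.753, 2.605, 0.0]
contact_force: [-0.6, -0.4, -0.1]
grip_width: 0.0499
gripper_force: 41.4
```

```bash
python3 -m jog '[{"fingers":0.03,"x":0,"y":0,"z":0.002,"rx":0,"ry":0,"rz":0},{"fingers":0.075,"x":0,"y":0,"z":0,"rx":0,"ry":0,"rz":0},{"fingers":0.075,"x":0,"y":0,"z":0,"rx":0,"ry":0,"rz":0},{"fingers":0.075,"x":0,"y":0,"z":-0.03,"rx":0,"ry":0,"rz":0},{"fingers":0.075,"x":0,"y":0,"z":-0.06,"rx":0,"ry":0,"rz":0},{"fingers":0.075,"x":0,"y":0,"z":-0.06,"rx":0,"ry":0,"rz":0},{"fingers":0.075,"x":0,"y":0,"z":-0.04,"rx":0,"ry":0,"rz":0}]' 40
cat > look.py <<'E'
from h import *
import sys
p,d=r.grab_frame("top")
cv2.imwrite(f"pics/{sys.argv[1]}.png",cv2.resize(p[160:260,215:375,::-1],(800,500),interpolation=cv2.INTER_CUBIC))
for n in sys.argv[2:]:
    for c in("top","side"):
        if c=="side":r.grab_frame(c)
        print(n,c,[(np.round(e["xyz"],3).tolist(),round(e["score"],2)) for e in r.landmark_of(n,c)[:3]])
E
python3 look.py after_brush drum opening fin bones brush_mid
python3 -c "
from h import *
plan([.470,.044,.22],46,8)"
```

```text
clock: 7.18
tcp_pos: [0.4549, -0.3104, 0.2057]
orientation: [1.752, 2.603, -0.0]
contact_force: [0.0, -0.2, -0.0]
grip_width: 0.0748
gripper_force: 0.0
drum top [([0.519, -0.006, 0.01], 0.66), ([0.473, 0.045, 0.101], 0.57)]
drum side [([0.524, -0.006, 0.013], 0.67)]
opening top [([0.561, -0.048, 0.092], 0.91)]
opening side [([0.556, -0.045, 0.093], 0.95), ([0.455, -0.311, 0.026], 0.73)]
fin top [([0.476, 0.047, 0.099], 0.76), ([0.613, 0.326, -0.001], 0.64)]
fin side [([0.474, 0.046, 0.105], 0.8)]
bones top []
bones side []
brush_mid top [([0.454, -0.31, 0.025], 0.57)]
brush_mid side [([0.452, -0.313, 0.026], 0.56), ([0.56, -0.046, 0.092], 0.29)]
 t 7.97 tcp [ 0.4541 -0.3101  0.2021] yaw 22.1 turn rz -23.9 shift now-axes [ 0.322   0.1481 -0.0178] w 0.075 F [-0.6  0.3  0.1] j7 0.7
[40.2 18.5 -2.2] mm rz -3.0
[39.2 20.6 -2.2] mm rz -3.0
[38.1 22.6 -2.2] mm rz -3.0
[36.9 24.5 -2.2] mm rz -3.0
[35.5 26.4 -2.2] mm rz -3.0
[34.1 28.3 -2.2] mm rz -3.0
[32.6 30.  -2.2] mm rz -3.0
[31.  31.6 -2.2] mm rz -3.0
```

View pics/after_brush.png

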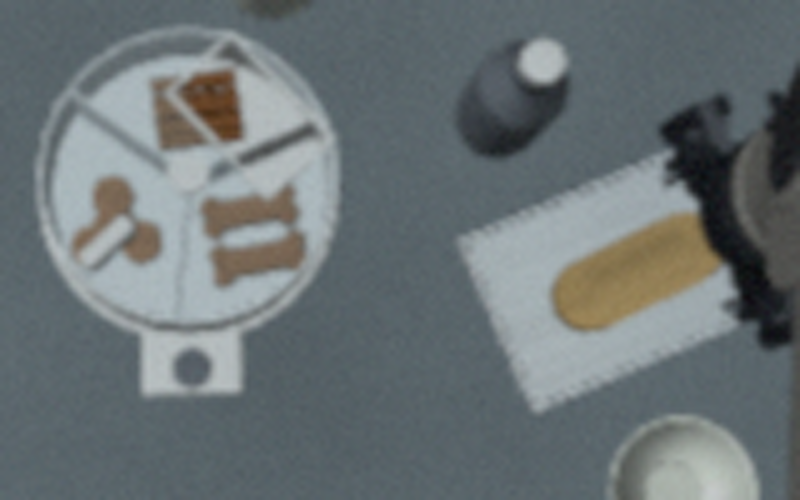

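The brush lies in the tray. The hub is at (188,175), the walls end at (178,325), (75,93) and (318,133), and the fin is at (105,242). Moving to straddle the fin.

```bash
python3 -m jog '[{"fingers":0.045,"x":0.041,"y":0.019,"z":0,"rx":0,"ry":0,"rz":-2.5},{"fingers":0.045,"x":0.040,"y":0.021,"z":0,"rx":0,"ry":0,"rz":-2.5},{"fingers":0.045,"x":0.039,"y":0.023,"z":0,"rx":0,"ry":0,"rz":-2.5},{"fingers":0.045,"x":0.038,"y":0.025,"z":0,"rx":0,"ry":0,"rz":-2.5},{"fingers":0.045,"x":0.037,"y":0.026,"z":0,"rx":0,"ry":0,"rz":-2.5},{"fingers":0.045,"x":0.036,"y":0.027,"z":0,"rx":0,"ry":0,"rz":-2.5},{"fingers":0.045,"x":0.035,"y":0.028,"z":0,"rx":0,"ry":0,"rz":-2.5},{"fingers":0.045,"x":0.034,"y":0.029,"z":0,"rx":0,"ry":0,"rz":-2.5}]' 20
python3 - <<'E'
from h import *
plan([.472,.046,.101],42.5,1)
# wall fit
f=lambda u,v,z:plane("top",(215+u/5,160+v/5),z)
c=f(188,175,.092);print("hub",c)
for n,u,v,z in(("d",178,325,.085),("UL",75,93,.085),("R",318,133,.085),("Rb",318,133,.075),("bone1",252,210,.031),("bone2",258,258,.031),("fin",105,242,.117),("o1",168,92,.092),("o2",228,40,.092),("o3",270,195,.092),("o4",325,140,.092)):
    e=f(u,v,z)-np.array([.52,-.006]);print(n,(e*1000).round(1),np.degrees(np.arctan2(e[1],e[0])).round(1)%360)
E
```

```text
clock: 8.98
tcp_pos: [0.4703, 0.0517, 0.2025]
orientation: [1.273, 2.871, 0.0]
contact_force: [0.0, -0.5, -0.1]
grip_width: 0.0453
gripper_force: 0.0
 t 8.97 tcp [0.4703 0.0517 0.2025] yaw 42.2 turn rz -0.3 shift now-axes [-0.0053 -0.0026  0.1015] w 0.0453 F [ 0.  -0.5 -0.1] j7 0.29
[ -5.3  -2.6 101.5] mm rz -0.3
hub [ 0.51795594 -0.00530313]
d [-100.    9.] 174.8
UL [55.8 75. ] 53.4
R [ 25.7 -86.2] 286.6
Rb [ 27.5 -86.9] 287.6
bone1 [-17.6 -42.8] 247.6
bone2 [-50.9 -46.2] 222.2
fin [-48.4  54.6] 131.6
o1 [53.9 13. ] 13.5
o2 [ 88.5 -27.6] 342.7
o3 [-16.4 -52.9] 252.8
o4 [ 19.7 -90.2] 282.3
```

```bash
python3 -m jog '[{"fingers":0.045,"x":-0.005,"y":-0.003,"z":0.04,"rx":0,"ry":0,"rz":0},{"fingers":0.045,"x":0,"y":0,"z":0.04,"rx":0,"ry":0,"rz":0},{"fingers":0.045,"x":0,"y":0,"z":0.02,"rx":0,"ry":0,"rz":0},{"fingers":0.005,"x":0,"y":0,"z":0,"rx":0,"ry":0,"rz":0},{"fingers":0.005,"x":0,"y":0,"z":0,"rx":0,"ry":0,"rz":0},{"fingers":0.005,"x":0,"y":0,"z":0,"rx":0,"ry":0,"rz":0},{"fingers":0.005,"x":0,"y":0,"z":0,"rx":0,"ry":0,"rz":0}]' 20
python3 - <<'E'
from h import *
o=r.get_obs();c=np.array([.52,-.006]);e=o["tcp_pos"][:2]-c
print("radius",np.hypot(*e),"ang",np.degrees(np.arctan2(e[1],e[0])),o["moment"])
# arc rows: shift in tool axes for step a about axis, at this radius
goto([.472,.046,.101],42.5)
a=np.radians(8);rad=np.hypot(*e);print("per 8deg: tangential",rad*np.sin(a)*1e3,"radial in",rad*(1-np.cos(a))*1e3)
E
```

```text
clock: 9.85
tcp_pos: [0.4722, 0.0453, 0.103]
orientation: [1.273, 2.87, 0.003]
contact_force: [2.4, 3.9, -5.5]
grip_width: 0.0131
gripper_force: 22.0
radius 0.07014617637239105 ang 132.95946909191105 [ 0.82440809 -0.43501941  0.31340803]
 t 9.85 tcp [0.4722 0.0453 0.103 ] yaw 42.2 turn rz -0.3 shift now-axes [0.0006 0.0003 0.002 ] w 0.0131 F [ 2.4  3.9 -5.5] j7 0.16
per 8deg: tangential 9.762460886237337 radial in 0.6826577664977911
```

```bash
python3 -m jog '[{"fingers":0.005,"x":-0.0007,"y":0.0098,"z":0,"rx":0,"ry":0,"rz":8},{"fingers":0.005,"x":-0.0007,"y":0.0098,"z":0,"rx":0,"ry":0,"rz":8},{"fingers":0.005,"x":-0.0007,"y":0.0098,"z":0,"rx":0,"ry":0,"rz":8},{"fingers":0.005,"x":-0.0007,"y":0.0098,"z":0,"rx":0,"ry":0,"rz":8},{"fingers":0.005,"x":-0.0007,"y":0.0098,"z":0,"rx":0,"ry":0,"rz":8}]' 20
python3 - <<'E'
from h import *
o=r.get_obs();c=np.array([.52,-.006]);e=o["tcp_pos"][:2]-c
print("radius",np.hypot(*e),"ang",np.degrees(np.arctan2(e[1],e[0])))
a=np.radians(54);plan([*(c+.07*np.array([np.cos(a),np.sin(a)])),o["tcp_pos"][2]],-36,5)
E
```

```text
clock: 10.48
tcp_pos: [0.5165, 0.0646, 0.103]
orientation: [-2.183, -2.258, -0.003]
contact_force: [1.6, 4.3, -3.4]
grip_width: 0.0135
gripper_force: 20.3
radius 0.07072266905100633 ang 92.80707098193437
 t 10.47 tcp [0.5165 0.0646 0.103 ] yaw 1.9 turn rz 37.9 shift now-axes [-0.0155  0.0441  0.    ] w 0.0135 F [ 1.6  4.3 -3.4] j7 -0.48
[-3.1  8.8  0. ] mm rz 7.6
[-1.9  9.2  0. ] mm rz 7.6
[-0.7  9.3  0. ] mm rz 7.6
[0.6 9.3 0. ] mm rz 7.6
[1.8 9.2 0. ] mm rz 7.6
```

Tracking well. I'll finish the arc, release, rise, back off towards the biscuit and check.

```bash
python3 -m jog '[{"fingers":0.005,"x":-0.0007,"y":0.0093,"z":0,"rx":0,"ry":0,"rz":7.6},{"fingers":0.005,"x":-0.0007,"y":0.0093,"z":0,"rx":0,"ry":0,"rz":7.6},{"fingers":0.005,"x":-0.0007,"y":0.0093,"z":0,"rx":0,"ry":0,"rz":7.6},{"fingers":0.005,"x":-0.0007,"y":0.0093,"z":0,"rx":0,"ry":0,"rz":7.6},{"fingers":0.005,"x":-0.0007,"y":0.0093,"z":0,"rx":0,"ry":0,"rz":7.6},{"fingers":0.005,"x":0,"y":0,"z":0,"rx":0,"ry":0,"rz":0}]' 20;python3 -m jog '[{"fingers":0.045,"x":0,"y":0,"z":0,"rx":0,"ry":0,"rz":0},{"fingers":0.045,"x":0,"y":0,"z":0,"rx":0,"ry":0,"rz":0},{"fingers":0.045,"x":0,"y":0,"z":-0.03,"rx":0,"ry":0,"rz":0},{"fingers":0.045,"x":0,"y":0,"z":-0.04,"rx":0,"ry":0,"rz":0}]' 20;  python3 - <<'E'
from h import *
plan([.513,.267,.15],90,8)
E
```

```text
clock: 11.22
tcp_pos: [0.5615, 0.0513, 0.1031]
orientation: [-2.797, -1.427, -0.007]
contact_force: [3.9, 6.8, -6.0]
grip_width: 0.0134
gripper_force: 20.0
clock: 11.72
tcp_pos: [0.5587, 0.0481, 0.1724]
orientation: [-2.798, -1.428, 0.005]
contact_force: [0.6, -0.1, 0.3]
grip_width: 0.0447
gripper_force: 0.0
 t 11.72 tcp [0.5587 0.0481 0.1724] yaw -35.9 turn rz 54.1 shift now-axes [ 0.1505 -0.1654  0.0224] w 0.0447 F [ 0.6 -0.1  0.3] j7 -0.97
[ 18.8 -20.7   2.8] mm rz 6.8
[ 16.2 -22.7   2.8] mm rz 6.8
[ 13.5 -24.5   2.8] mm rz 6.8
[ 10.5 -25.9   2.8] mm rz 6.8
[  7.4 -27.    2.8] mm rz 6.8
[  4.1 -27.6   2.8] mm rz 6.8
[  0.8 -27.9   2.8] mm rz 6.8
[ -2.4 -27.8   2.8] mm rz 6.8
```

Run:
```python
from h import *
o=r.get_obs();A=R.from_rotvec(o["orientation"]);n=13;d=(np.array([.513,.267,.12])-o["tcp_pos"])/n
for i in range(n):
    print((A.inv().apply(d)*1000).round(0));A=A*R.from_rotvec([0,0,np.radians(-9.7)])
```

```text
[ 12. -13.   4.]
[ 14. -11.   4.]
[15. -8.  4.]
[16. -5.  4.]
[17. -3.  4.]
[17.  0.  4.]
[17.  3.  4.]
[16.  6.  4.]
[15.  9.  4.]
[13. 11.  4.]
[11. 13.  4.]
[ 9. 15.  4.]
[ 6. 16.  4.]
```

```bash
python3 -m jog '[{"fingers":0.045,"x":0.012,"y":-0.013,"z":0,"rx":0,"ry":0,"rz":-9.7},{"fingers":0.045,"x":0.014,"y":-0.011,"z":0,"rx":0,"ry":0,"rz":-9.7},{"fingers":0.045,"x":0.015,"y":-0.008,"z":0,"rx":0,"ry":0,"rz":-9.7},{"fingers":0.045,"x":0.016,"y":-0.005,"z":0,"rx":0,"ry":0,"rz":-9.7},{"fingers":0.045,"x":0.017,"y":-0.003,"z":0,"rx":0,"ry":0,"rz":-9.7},{"fingers":0.045,"x":0.017,"y":0,"z":0,"rx":0,"ry":0,"rz":-9.7},{"fingers":0.045,"x":0.017,"y":0.003,"z":0,"rx":0,"ry":0,"rz":-9.7}]' 40; python3 -m jog '[{"fingers":0.045,"x":0.016,"y":0.006,"z":0.005,"rx":0,"ry":0,"rz":-9.7},{"fingers":0.045,"x":0.015,"y":0.009,"z":0.01,"rx":0,"ry":0,"rz":-9.7},{"fingers":0.045,"x":0.013,"y":0.011,"z":0.01,"rx":0,"ry":0,"rz":-9.7},{"fingers":0.045,"x":0.011,"y":0.013,"z":0.01,"rx":0,"ry":0,"rz":-9.7},{"fingers":0.045,"x":0.009,"y":0.015,"z":0.01,"rx":0,"ry":0,"rz":-9.7},{"fingers":0.045,"x":0.006,"y":0.016,"z":0.005,"rx":0,"ry":0,"rz":-9.7}]' 40; python3 look.py after_turn opening fin bones drum
python3 - <<'E'
from h import *
goto([.513,.267,.010],90)
E
```

```text
clock: 12.6
tcp_pos: [0.5347, 0.1668, 0.1725]
orientation: [1.516, 2.751, -0.001]
contact_force: [-0.2, -0.7, -0.1]
grip_width: 0.0448
gripper_force: 0.0
clock: 13.35
tcp_pos: [0.5146, 0.2678, 0.1219]
orientation: [0.013, -3.141, 0.002]
contact_force: [0.7, 0.5, 0.1]
grip_width: 0.0451
gripper_force: 0.0
opening top [([0.49, -0.048, 0.095], 0.6)]
opening side [([0.486, -0.051, 0.093], 0.87)]
fin top [([0.566, 0.052, 0.102], 0.58)]
fin side [([0.564, 0.055, 0.104], 0.78)]
bones top [([0.484, -0.053, 0.024], 0.58)]
bones side []
drum top []
drum side [([0.526, -0.004, 0.014], 0.65)]
 t 14.0 tcp [0.5148 0.2682 0.1224] yaw 90.2 turn rz 0.2 shift now-axes [ 0.0019 -0.0012  0.1124] w 0.045 F [-0.4  0.1 -0.5] j7 0.54
```

View pics/after_turn.png

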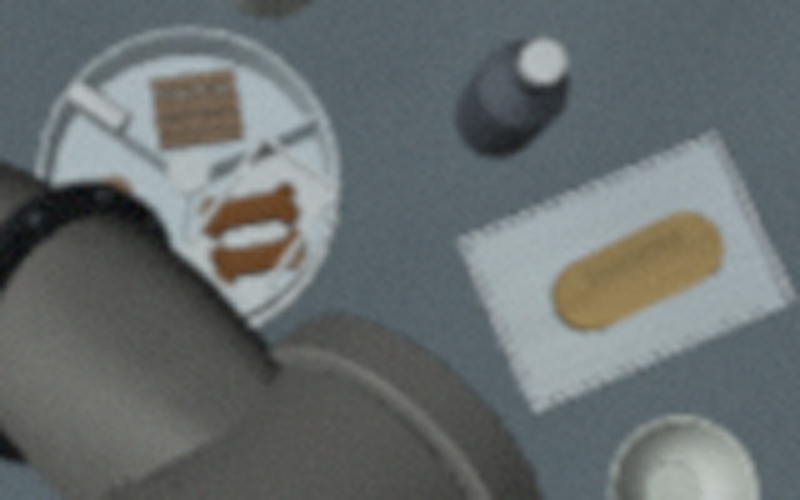

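The fin (97,105) lines up with the upper-left wall, and the opening's frame encloses both bones (250,235). The brush is safe in the tray. Now the biscuit.

```bash
python3 -m jog '[{"fingers":0.045,"x":0.001,"y":-0.001,"z":0.05,"rx":0,"ry":0,"rz":0},{"fingers":0.045,"x":0.001,"y":0,"z":0.04,"rx":0,"ry":0,"rz":0},{"fingers":0.045,"x":0,"y":0,"z":0.018,"rx":0,"ry":0,"rz":0},{"fingers":0.045,"x":0,"y":0,"z":0.005,"rx":0,"ry":0,"rz":0},{"fingers":0.005,"x":0,"y":0,"z":0,"rx":0,"ry":0,"rz":0},{"fingers":0.005,"x":0,"y":0,"z":0,"rx":0,"ry":0,"rz":0},{"fingers":0.005,"x":0,"y":0,"z":0,"rx":0,"ry":0,"rz":0},{"fingers":0.005,"x":0,"y":0,"z":0,"rx":0,"ry":0,"rz":0}]' 30
```

```text
clock: 15.0
tcp_pos: [0.5136, 0.2681, 0.0107]
orientation: [-0.006, 3.139, 0.002]
contact_force: [-0.9, -0.6, 6.3]
grip_width: 0.0192
gripper_force: 31.8
```

```bash
python3 -m jog '[{"fingers":0.005,"x":0,"y":0,"z":-0.04,"rx":0,"ry":0,"rz":0},{"fingers":0.005,"x":0,"y":0,"z":-0.06,"rx":0,"ry":0,"rz":0},{"fingers":0.005,"x":0,"y":0,"z":-0.06,"rx":0,"ry":0,"rz":0}]' 30;  python3 - <<'E'
from h import *
plan([.487,-.051,.16],54,8)
E
```

```text
clock: 15.38
tcp_pos: [0.5124, 0.2671, 0.1711]
orientation: [0.006, -3.141, 0.0]
contact_force: [1.0, -0.1, -1.3]
grip_width: 0.0193
gripper_force: 31.0
 t 15.38 tcp [0.5124 0.2671 0.1711] yaw 90.2 turn rz 36.2 shift now-axes [ 0.0266 -0.318   0.0112] w 0.0193 F [ 1.  -0.1 -1.3] j7 0.59
[  3.3 -39.7   1.4] mm rz 4.5
[  0.2 -39.9   1.4] mm rz 4.5
[ -3.  -39.8   1.4] mm rz 4.5
[ -6.1 -39.4   1.4] mm rz 4.5
[ -9.2 -38.8   1.4] mm rz 4.5
[-12.2 -38.    1.4] mm rz 4.5
[-15.2 -36.9   1.4] mm rz 4.5
[-18.1 -35.6   1.4] mm rz 4.5
```

```bash
python3 -m jog '[{"fingers":0.005,"x":0.003,"y":-0.04,"z":0,"rx":0,"ry":0,"rz":4.5},{"fingers":0.005,"x":0,"y":-0.04,"z":0,"rx":0,"ry":0,"rz":4.5},{"fingers":0.005,"x":-0.003,"y":-0.04,"z":0,"rx":0,"ry":0,"rz":4.5},{"fingers":0.005,"x":-0.006,"y":-0.039,"z":0,"rx":0,"ry":0,"rz":4.5},{"fingers":0.005,"x":-0.009,"y":-0.039,"z":0,"rx":0,"ry":0,"rz":4.5},{"fingers":0.005,"x":-0.012,"y":-0.038,"z":0,"rx":0,"ry":0,"rz":4.5},{"fingers":0.005,"x":-0.015,"y":-0.037,"z":0,"rx":0,"ry":0,"rz":4.5},{"fingers":0.005,"x":-0.018,"y":-0.036,"z":0,"rx":0,"ry":0,"rz":4.5}]' 30;  python3 - <<'E'
from h import *
plan([.487,-.051,.12],54,3)
p,d=r.grab_frame("side");a=p[150:260,195:315,::-1];q,d=r.grab_frame("top");b=q[160:270,215:335,::-1]
cv2.imwrite("pics/hold.png",cv2.resize(np.hstack([a,b]),(800,367),interpolation=cv2.INTER_CUBIC))
E
```

```text
clock: 16.38
tcp_pos: [0.487, -0.0526, 0.1697]
orientation: [0.969, 2.988, -0.0]
contact_force: [0.0, -0.6, -0.8]
grip_width: 0.0188
gripper_force: 31.0
 t 16.38 tcp [ 0.487  -0.0526  0.1697] yaw 54.1 turn rz 0.1 shift now-axes [0.001  0.0013 0.0497] w 0.0188 F [ 0.  -0.6 -0.8] j7 0.66
[ 0.3  0.4 16.6] mm rz 0.0
[ 0.3  0.4 16.6] mm rz 0.0
[ 0.3  0.4 16.6] mm rz 0.0
```

View pics/hold.png

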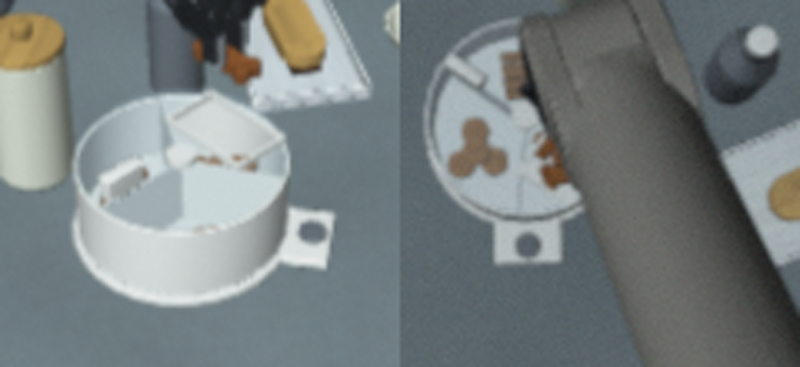

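The biscuit is held over the framed opening: (240,65) in the left crop, above the frame at (225,135). I'll lower it to the opening and release.

```bash
python3 -m jog '[{"fingers":0.005,"x":0.001,"y":0.001,"z":0.03,"rx":0,"ry":0,"rz":0},{"fingers":0.005,"x":0,"y":0,"z":0.025,"rx":0,"ry":0,"rz":0},{"fingers":0.005,"x":0,"y":0,"z":0.011,"rx":0,"ry":0,"rz":0},{"fingers":0.005,"x":0,"y":0,"z":0.005,"rx":0,"ry":0,"rz":0},{"fingers":0.005,"x":0,"y":0,"z":0,"rx":0,"ry":0,"rz":0}]' 30 ; python3 -m jog '[{"fingers":0.05,"x":0,"y":0,"z":0,"rx":0,"ry":0,"rz":0},{"fingers":0.05,"x":0,"y":0,"z":0,"rx":0,"ry":0,"rz":0},{"fingers":0.05,"x":0,"y":0,"z":0,"rx":0,"ry":0,"rz":0},{"fingers":0.05,"x":0,"y":0,"z":-0.03,"rx":0,"ry":0,"rz":0},{"fingers":0.05,"x":0,"y":0,"z":-0.06,"rx":0,"ry":0,"rz":0},{"fingers":0.05,"x":0,"y":0,"z":-0.06,"rx":0,"ry":0,"rz":0},{"fingers":0.05,"x":0.03,"y":0.04,"z":-0.02,"rx":0,"ry":0,"rz":0},{"fingers":0.05,"x":0.03,"y":0.04,"z":0,"rx":0,"ry":0,"rz":0}]' 30
```

```text
clock: 17.1
tcp_pos: [0.4875, -0.0497, 0.0987]
orientation: [0.964, 2.989, 0.0]
contact_force: [0.5, 1.0, 0.3]
grip_width: 0.019
gripper_force: 31.0
clock: 18.1
tcp_pos: [0.4865, 0.0509, 0.2707]
orientation: [0.968, 2.984, 0.002]
contact_force: [0.3, 0.6, -0.7]
grip_width: 0.0502
gripper_force: 0.0
```

```bash
python3 -m jog '[{"fingers":0.05,"x":0.029,"y":0.04,"z":0,"rx":0,"ry":0,"rz":0},{"fingers":0.05,"x":0.029,"y":0.04,"z":0,"rx":0,"ry":0,"rz":0},{"fingers":0.05,"x":0.029,"y":0.04,"z":0,"rx":0,"ry":0,"rz":0},{"fingers":0.05,"x":0.029,"y":0.04,"z":0,"rx":0,"ry":0,"rz":0},{"fingers":0.05,"x":0.029,"y":0.04,"z":0,"rx":0,"ry":0,"rz":0},{"fingers":0.05,"x":0.029,"y":0.04,"z":0,"rx":0,"ry":0,"rz":0},{"fingers":0.05,"x":0.029,"y":0.04,"z":0,"rx":0,"ry":0,"rz":0}]' 30; python3 look.py final opening fin bones
python3 - <<'E'
from h import *
p,d=r.grab_frame("side");cv2.imwrite("pics/finalside.png",cv2.resize(p[120:330,120:400,::-1],(800,600)))
E
```

```text
clock: 18.98
tcp_pos: [0.4843, 0.3972, 0.2682]
orientation: [0.966, 2.989, -0.0]
contact_force: [0.7, -0.5, 1.0]
grip_width: 0.0505
gripper_force: 0.0
opening top [([0.488, -0.048, 0.094], 0.57)]
opening side [([0.488, -0.051, 0.091], 0.94), ([0.561, 0.053, 0.106], 0.2)]
fin top [([0.564, 0.053, 0.1], 0.82)]
fin side [([0.562, 0.054, 0.104], 0.64), ([0.456, -0.311, 0.025], 0.62)]
bones top [([0.487, -0.052, 0.023], 0.59)]
bones side []
```

View pics/final.png

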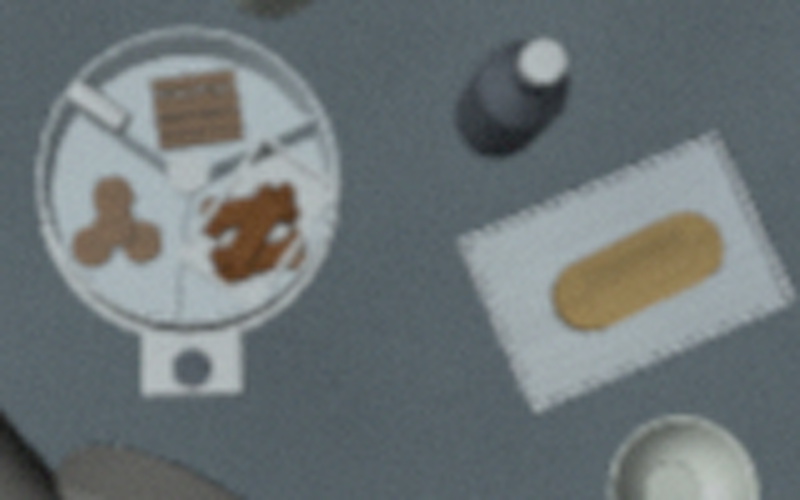

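View pics/finalside.png

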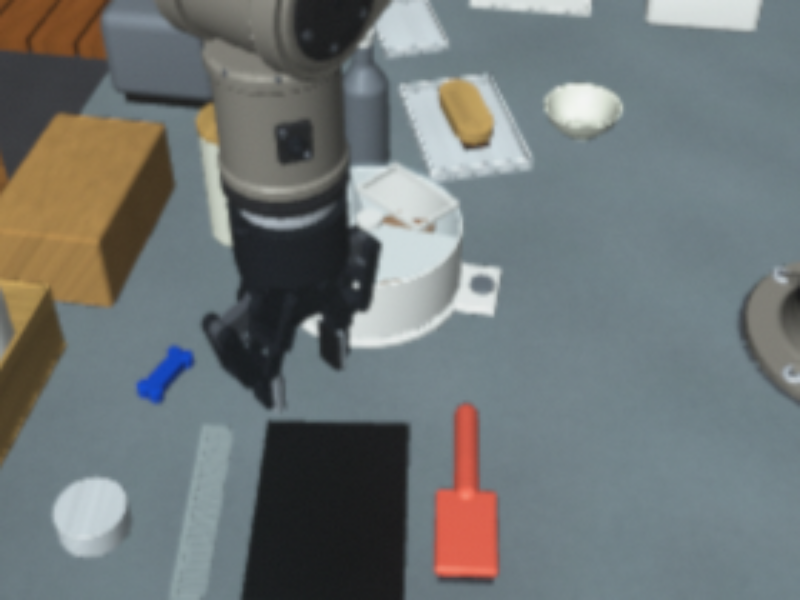

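The biscuit lies across the two bones in their compartment (255,230), and the opening is aligned with it: fin axis about 54°, bones about 233.5° and opposite. The brush is in the tray and the mat is empty, so I'm handing in.

```bash
python3 -c "
from bench import r
print(r.hand_in())"
```

```text
the job is handed in; nothing more can be done
None
```

The job is done and handed in at about 19 s of the 64 s: the brush lies bristles down in the larger tray, the cap opening sits over the bone compartment to within about 1° by my measurement, and the biscuit was dropped in through it; the other things I could see looked undisturbed.

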